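# Press the sprung corner of the line laser's tilt mount to its mark

## Robot

A 6-joint arm with a two-finger parallel gripper is mounted at the origin on the work surface. World frame = base frame: x ahead of the robot, y to its left, z up, the work surface at z = 0. Lengths are in m, angles in rad, forces in N, time in s.
With the tool pointing down it reaches from about 0.325 to 0.775 m from the base axis. Payload 9.3 kg.
Tool frame: the origin (TCP) lies midway between the tips of the shut fingers; the grasp point (between the pads) lies 19 mm behind it; z points along the fingers, y is the line along which they close (so a half turn about z gives the same grasp; the last joint's range is limited). The gripper opens to 85 mm and grips with 20 to 120 N. Pads are 22 mm wide; open, the fingers measure 114 mm over their backs; the gripper's body (76 mm by 85 mm) begins 54 mm behind the grasp point. The pads swing forward as they close: fully open they stand 13 mm farther back than shut.
Start: joints at [1.076, 0.259, 0.021, 1.334, 0, 1.418], TCP at [0.184, 0.518, 0.231] pointing down, gripper open.
Joint ranges: [-3.04, 3.04], [-0.91, 1.82], [-1.04, 1.36], [-1.92, 1.95], [-1.52, 1.45], [-3.14, 3.14]. Speed limits (rad/s): [2.22, 2.22, 2.79, 3.14, 3.14, 3.14].

## Interface

Orientations are given as a unit quaternion [x, y, z, w].
In Python, from station import r, optics gives the robot as it stands.
- The arm moves only by the tool carry_out, never from a script. Its argument "rows" is text: rows parted by semicolons, each of 5 numbers parted by spaces: the shift along the world's x, y, z normalised to -1 to 1, where 1 is 20 mm, then the turn about the world's z normalised to -1 to 1, where 1 is 8 degrees, then the closure, from -1 (fully open) to 1 (shut), so that 0 is half open. A call has exactly 5 rows; each row shifts and turns the commanded pose from where the row before left it; what a row does not reach is not made up. A row lasts 1/10 s, in which the tool goes at most 50 mm and 8.59 degrees, less where a joint would pass 70% of its speed; a pose out of reach is approached as far as the arm can. A call with a number of a shift or a turn outside -1 to 1 is refused whole. A call with a gripper value outside its range is refused whole. The fingers move at their own pace and stop on an object; "force" is the grip in N (left out, the last holds). Time passes only in rows, so rows that do not move let the fingers close, or fill a call up. It gives the time, the measured TCP pose, the force, the opening and the grip force at its end, in the units of the state.
- r.observe(): the state, without advancing time (a new reading comes with each control period).
- optics.snapshot(name): name is "scene" or "side" or "wrist"; returns the picture (384x512x3 uint8, red, green, blue); there is no depth.
- optics.get_calibration(name): a dict with "K" (3x3 intrinsics, pixels), "view" (4x4, takes a point from world to camera coordinates); the wrist camera has in their place "hand_eye" (4x4, takes a point from camera to tool coordinates, whose origin is the TCP and whose axes are the flange's). Camera axes: x right, y up, looking along -z (the intrinsics and any distortion apply to the point x, -y, -z); pixel columns grow to the right and rows downward; lengths in m; the calibration is good to about 2 mm. A picture is of the moment at which its call begins: read the wrist's pose just before it. get_calibration takes no time and is no camera call.
- r.hand_in(): hands the job in; it is judged then, once.
The state is a dict: "time": time; "qpos": joint angles; "joint_vel": joint speeds; "joint_efforts": joint torques, N m; "eef_pos": TCP position; "tcp_rot": TCP orientation; "ft_force": force on the tool from outside, world axes, zero at the start; "moment": the same for the moment, N m; "grip_width": finger opening in m; "grip_force": force on a finger pad.
Only numpy, scipy, OpenCV 4.12 (cv2) and the standard library are available. Lean on these libraries where they do the work, as an engineer would, in place of code of your own. Each camera call takes 0.05 s, during which the arm holds its last target. There are 200 camera calls.

## Task

Check that the line laser's tilt mount moves freely: press down with the fingertips on the rubber pad at the sprung corner of the plate until the pointer is level with the tooth of the clip on the scale, hold it there for a good second, then let the corner spring all the way back up and move clear. Do not press the pointer well past the tooth, grip or lift nothing, and leave the mallet, chisel and plane where they lie.

Things in the scene. Friction and masses are not known exactly. Their poses are not given: they have to be found in the camera images.
- mount: Fixed wooden base, a 150 mm square board 18 mm thick with its corners along its own x and y; origin under its centre, on the bench. Two bearing blocks (y = +-89 mm, 74 mm high) carry the plate. +x points to the sprung corner, where a 6 x 16 mm scale post (x = 127, y = -20 mm, top 90 mm above the bench) stands. A black laser, 46 x 70 mm, top 104 mm above the bench, sits on mid-plate.
- plate: Aluminium plate, 140 mm square, 8 mm thick, corners along its x and y; origin at its mid-thickness on its hinge axis, which is its y axis, 66 mm above the bench. Level at rest; it tilts up to 0.30 rad (hard stop) as the +x corner is pressed down. A spring pushes it back: on the pad about 3 N to start, 14 N at the hard stop. The opposite corner cannot be pressed.
- pad_top (a point): Centre of the top of the rubber pad to press, a black disc 26 mm across and 5 mm thick on the plate's sprung corner, 74 mm from the hinge axis along the mount's +x axis; 75 mm above the bench at rest. It moves with the plate; z is the pad's upward normal.
- pointer_tip (a point): Outer end of the dark steel pointer that projects from the sprung corner, 131 mm from the hinge axis along the mount's +x axis, at mid-thickness of the plate (66 mm above the bench at rest); pointer 3 mm thick. It moves with the plate: when the pad goes down by 1 mm the pointer goes down by about 1.8 mm.
- mark (a point): Tip of the 3 mm thick tooth of the brass index clip (10 mm high) on the scale post, right beside the pointer's path; its height is the height the pointer must reach. It is fixed during the job, but stands 12 to 26 mm below the resting pointer, differently each time.
- mallet: Loose joiner's mallet lying on the bench: wooden head 65 x 120 x 60 mm, round handle 28 mm thick, about 258 mm long in all along its x. Origin on the bench below the axis, 98 mm from the head's far end, handle to -x. To be left alone.
- chisel: Loose chisel lying on the bench, 235 mm long along its x, round wooden handle 28 mm thick, steel blade 18 mm wide; origin on the bench near its middle. To be left alone.
- plane: Loose small wooden hand plane on the bench, 50 x 140 mm (long along its y), up to 75 mm high; origin under its middle. To be left alone.

How it is judged:
On the way:
1. the fingers, resting on top of the plate's sprung corner, keep the pointer level with the clip's tooth (within 3 mm) for 0.8 s (z of pointer_tip in the frame of mark between -0.003 and 0.003 m and contact force between the fingers and plate above 1 N and x of the grasp point in the frame of plate above 0.04 m and z of the grasp point in the frame of plate above 0.014 m), for 0.8 s.
At the end, for the whole second after the job is handed in: The pointer was held within 3 mm of the tooth's height for at least 0.8 s by the fingers pressing on top of the sprung corner; now the plate is released, back at rest on its stop (tilt below 0.02 rad, not moving), and mallet, chisel and plane lie within 15 mm of where they were (angle between plate's own z axis and vertical below 0.02 rad and angular speed of plate below 0.05 rad/s and distance of each of mallet, chisel, plane from where it was at the start of the episode below 0.015 m); the robot touches nothing.
It fails at once if the pointer is pressed more than 7 mm below the tooth (z of pointer_tip in the frame of mark below -0.007 m).
It fails at once if the mallet is moved or lifted (15 mm) (distance of mallet from where it was at the start of the episode above 0.015 m).
It fails at once if the chisel is moved or lifted (15 mm) (distance of chisel from where it was at the start of the episode above 0.015 m).
It fails at once if the plane is moved or lifted (15 mm) (distance of plane from where it was at the start of the episode above 0.015 m).
It also fails if it takes over 38 s, if anything falls off the work surface, if the arm or the gripper's body presses on something with over 40 N, if the wrist force passes 120 N, or if a joint passes its speed limit or range.

## Working session

There is one attempt and no reset: what is moved stays moved. The work goes in short steps, Python scripts to look and compute and a tool call to move; the robot and the scene stay as the last step left them, time stands still between calls to the robot, and variables do not carry over. Pictures are saved under pics/ and viewed, at most 11 in all, crops included, and the job is handed in when it is done.

Besides the shell and the picture viewer there is one more tool, called after "Emit:" as name(argument=value, ...) on one line, values as JSON. carry_out: Moves the arm, as the interface text tells. Its arguments: {"type":"object","properties":{"rows":{"type":"string"},"force":{"type":"number"}},"required":["rows"]}

```bash
mkdir -p pics; python3 - <<'E'
from station import r, optics
import cv2, numpy as np
s=r.observe(); print(s)
a=optics.snapshot("scene"); b=optics.snapshot("side")
np.savez('c.npz',a=a,b=b)
for n,i in (("scene",a),("side",b)):
    cv2.imwrite(f"pics/{n}0.png",cv2.resize(i[:,:,::-1],(800,600),interpolation=cv2.INTER_CUBIC))
    c=optics.get_calibration(n); print(n,c)
E
```

```text
{'time': 0.0, 'qpos': array([ 1.07640602e+00,  2.59187902e-01,  2.07558180e-02,  1.33369973e+00,
       -2.58678276e-06,  1.41818343e+00]), 'joint_vel': array([ 0.00063673,  0.00118976,  0.00012547, -0.00150562,  0.00060432,
        0.00245609]), 'joint_efforts': array([-4.57449132e-04, -5.55644059e+01,  3.44532537e+01,  1.36938496e-02,
       -1.33794315e-04, -1.36540643e-05]), 'eef_pos': array([0.18421493, 0.51793151, 0.23066616]), 'tcp_rot': array([ 1.70058136e-01,  9.85433805e-01, -6.33517624e-04, -2.11041686e-04]), 'ft_force': array([ 0.02782033, -0.17667166, -0.67795752]), 'moment': array([-0.01005063, -0.04346988, -0.05498068]), 'grip_force': 0.0, 'grip_width': 0.08511548724948946}
scene {'K': array([[408.19952174,   0.        , 250.3806173 ],
       [  0.        , 408.19952174, 196.15243739],
       [  0.        ,   0.        ,   1.        ]]), 'view': array([[ 0.00204782,  0.9999407 ,  0.01069628, -0.0823548 ],
       [-0.76061613, -0.00538652,  0.64917955,  0.41312775],
       [ 0.64919866, -0.00946516,  0.76055999, -1.28004496],
       [ 0.        ,  0.        ,  0.        ,  1.        ]])}
side {'K': array([[427.4288376 ,   0.        , 258.52593092],
       [  0.        , 427.4288376 , 185.46188947],
       [  0.        ,   0.        ,   1.        ]]), 'view': array([[-0.97622379, -0.21661296, -0.00812051,  0.57215661],
       [ 0.15119854, -0.70730414,  0.6905504 , -0.09178119],
       [-0.15532584,  0.67290392,  0.72323869, -0.81937439],
       [ 0.        ,  0.        ,  0.        ,  1.        ]])}
```

View pics/scene0.png

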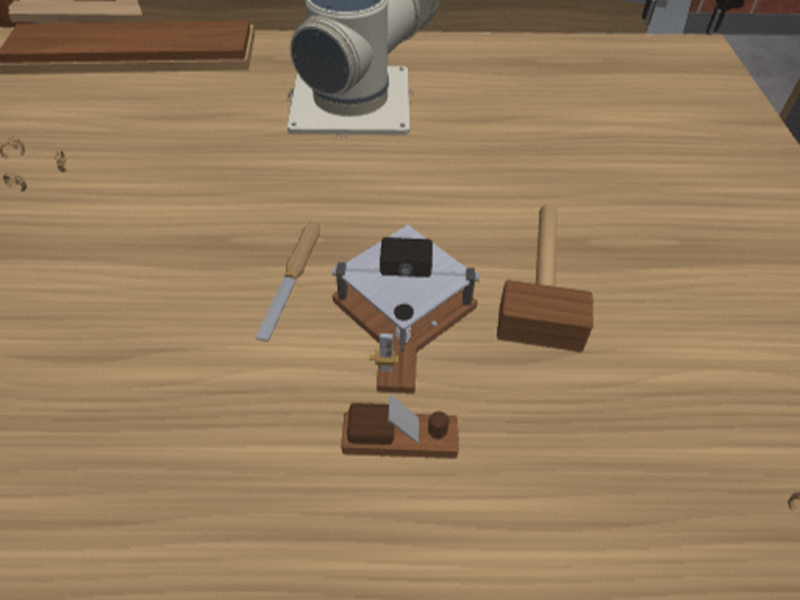

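View pics/side0.png

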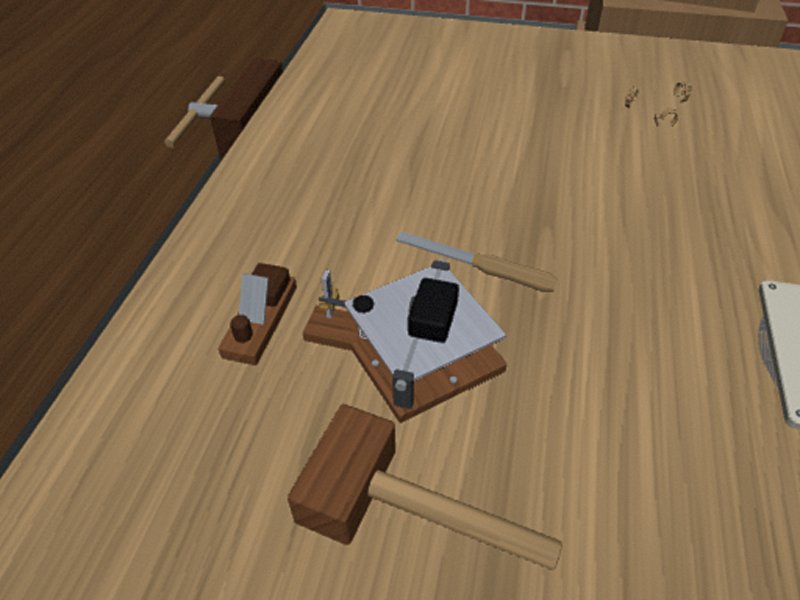

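The scene view shows the pad at (403,311), the clip at (385,358), and the sprung corner pointing away from the robot. The side view shows the pad at (363,304) and the post and clip near (328,298). Next I'll measure these and zoom in.

```bash
cat > h.py <<'E'
import numpy as np, cv2
from station import r, optics
def ray(n,uv):
    c=optics.get_calibration(n); K=c['K']; V=c['view']
    d=np.linalg.inv(K)@[uv[0],uv[1],1]; d=np.array([d[0],-d[1],-d[2]])
    R=V[:3,:3]; return -R.T@V[:3,3], R.T@d/np.linalg.norm(d)
def plane(n,uv,z):
    o,d=ray(n,uv); return o+d*(z-o[2])/d[2]
def tri(rs):
    A=0;b=0
    for o,d in rs:
        P=np.eye(3)-np.outer(d,d); A=A+P; b=b+P@o
    X=np.linalg.solve(A,b); return X,[np.linalg.norm((np.eye(3)-np.outer(d,d))@(X-o)) for o,d in rs]
def project(n,X):
    c=optics.get_calibration(n); p=c['view'][:3,:3]@X+c['view'][:3,3]
    q=c['K']@[p[0],-p[1],-p[2]]; return q[:2]/q[2]
E
python3 - <<'E'
from h import *
f=np.load('c.npz'); P={}
for n,k,(u,v) in (("scene","a",(403,311)),("side","b",(363,304))):
    i=f[k]; u,v=u*.64,v*.64
    m=(i.max(2)<60).astype(np.uint8)
    nl,l,st,ce=cv2.connectedComponentsWithStats(m)
    j=l[round(v),round(u)]; print(n,st[j],ce[j],plane(n,ce[j],.075)); P[n]=ce[j]
    j=[q for q in range(1,nl) if st[q][4]>15 and np.hypot(*(ce[q]-[u,v]))<90]
    for q in j: print('  dark',st[q],ce[q])
print(tri([ray(n,P[n]) for n in P]))
ca=f['a'][185:255,205:305]; cb=f['b'][165:245,190:290]
A=cv2.resize(ca,(800,560),interpolation=cv2.INTER_CUBIC); cv2.imwrite('pics/ca.png',A[:,:,::-1])
cb=cb[:60]; B=cv2.resize(f['b'][165:225,190:270],(800,600),interpolation=cv2.INTER_CUBIC); cv2.imwrite('pics/cb.png',B[:,:,::-1])
E
```

```text
scene [253 195  11  10  87] [257.94252874 199.18390805] [0.61453838 0.09558201 0.075     ]
  dark [243 152  33  25 705] [259.45957447 163.85815603]
  dark [216 176   5  15  59] [217.89830508 183.72881356]
  dark [297 179   6  16  58] [299.27586207 187.17241379]
  dark [253 195  11  10  87] [257.94252874 199.18390805]
  dark [274 270  11  10  58] [278.75862069 275.62068966]
  dark [223 278  28   6  94] [236.34042553 281.25531915]
side [226 189  13  11 116] [231.97413793 194.04310345] [0.61445163 0.09737805 0.075     ]
  dark [170 172  16  24 150] [177.92       184.86666667]
  dark [209 178   3  13  23] [210.2173913 184.       ]
  dark [ 261  178   32   41 1001] [276.65234765 198.07892108]
  dark [164 180  26  52 163] [175.89570552 205.99386503]
  dark [226 189  13  11 116] [231.97413793 194.04310345]
  dark [148 205  14  14 116] [154.88793103 212.67241379]
  dark [252 243  13  18 165] [258.75757576 253.        ]
(array([0.61442452, 0.09601958, 0.07419479]), [np.float64(0.000600540595249463), np.float64(0.0006005405952494852)])
```

View pics/ca.png

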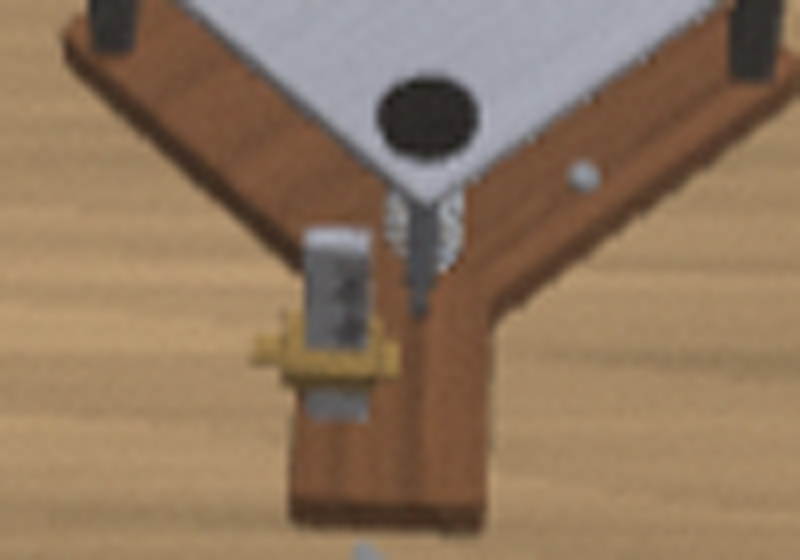

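View pics/cb.png

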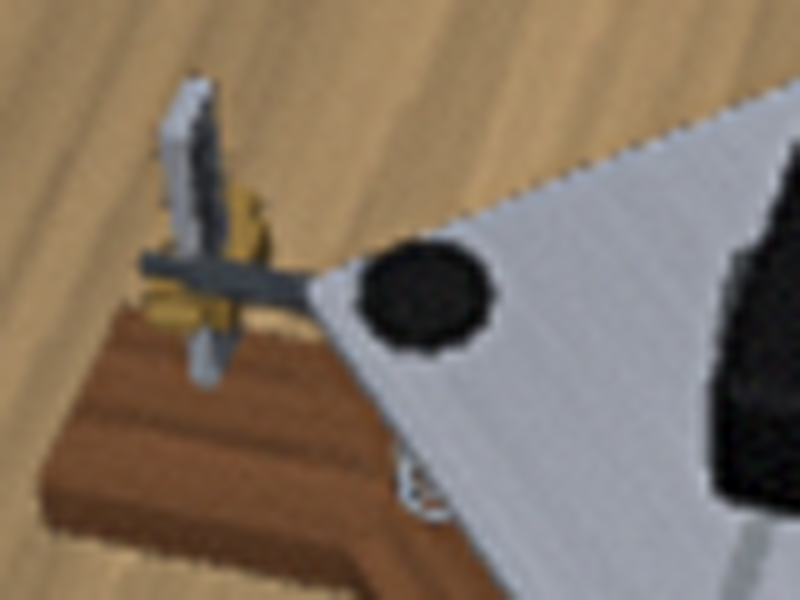

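The crops show the tooth tip at about (255,229.6) in the scene view, and the pointer tip at (257.2,224.4) scene and (204.3,191.2) side. From these I'll work out the axis and a first tooth height.

```bash
python3 - <<'E'
from h import *
pt=[np.array([257.25,224.4]),np.array([204.3,191.2])]
print('pointer tri',tri([ray('scene',pt[0]),ray('side',pt[1])]), plane('scene',pt[0],.0675),plane('side',pt[1],.0675))
L=plane('scene',(217.9,177),.074);R=plane('scene',(299.6,180),.074); print('bearings',L,R,np.linalg.norm(R-L),(L+R)/2)
pad=np.array([.6145,.0963,.075])
h=R-L; print('axis from hinge',np.degrees(np.arctan2(-h[0],h[1])))
d=plane('scene',pt[0],.0675)-pad; print('axis from ptr',np.degrees(np.arctan2(d[1],d[0])),np.linalg.norm(d[:2]))
yaw=np.arctan2(-h[0],h[1]); ex=np.array([np.cos(yaw),np.sin(yaw),0])
# tooth: ray with plane mount x
for x in (.127,.130):
    o,dd=ray('scene',(255,229.6)); q=pad+ex*(x-.074); t=((q-o)@ex)/(dd@ex); print('tooth',x,o+t*dd)
print(project('side',pad), project('scene',pad))
c=optics.get_calibration('wrist'); print(c)
print('go',pad-r.observe()['eef_pos'])
E
```

```text
pointer tri (array([0.6706847 , 0.09347137, 0.0657082 ]), [np.float64(0.0002821739694407993), np.float64(0.00028217396944106674)]) [0.67225815 0.09360944 0.0675    ] [0.66988666 0.09472933 0.0675    ]
bearings [0.55286969 0.01160724 0.074     ] [0.5601652  0.18434617 0.074     ] 0.1728929227902106 [0.55651745 0.0979767  0.074     ]
axis from hinge -2.4184096994712125
axis from ptr -2.66709256360399 0.057820787702486776
tooth 0.127 [0.66727062 0.08975016 0.04333628]
tooth 0.13 [0.67026872 0.08964174 0.04749295]
[232.09865584 193.62171175] [258.29743738 199.17126051]
{'K': array([[298.70348133,   0.        , 253.92103187],
       [  0.        , 298.70348133, 185.06623162],
       [  0.        ,   0.        ,   1.        ]]), 'hand_eye': array([[-1.07552556e-03,  9.58868560e-01,  2.83848424e-01,
         7.21052435e-02],
       [ 9.99999357e-01,  1.13363007e-03, -4.04348561e-05,
        -4.18122363e-05],
       [-3.60550822e-04,  2.83848198e-01, -9.58869162e-01,
        -1.42631622e-01],
       [ 0.00000000e+00,  0.00000000e+00,  0.00000000e+00,
         1.00000000e+00]])}
go [ 0.43026591 -0.42164687 -0.15574276]
```

Emit:
carry_out(rows="0.73 -0.96 -0.12 0.09 1; 0.73 -0.96 -0.12 0.09 1; 0.73 -0.96 -0.12 0.09 1; 0.73 -0.96 -0.12 0.09 1; 0.73 -0.96 -0.12 0.09 1")

```text
time: 0.6
eef_pos: [0.2577, 0.4213, 0.2189]
tcp_rot: [0.139, 0.99, -0.0, -0.0]
ft_force: [-0.1, 0.4, 0.3]
grip_width: 0.0122
grip_force: 0.0
```

Emit:
carry_out(rows="0.73 -0.96 -0.12 0.09 1; 0.73 -0.96 -0.12 0.09 1; 0.73 -0.96 -0.12 0.09 1; 0.73 -0.96 -0.12 0.09 1; 0.73 -0.96 -0.12 0.09 1")

```text
time: 1.1
eef_pos: [0.3307, 0.3252, 0.2069]
tcp_rot: [0.108, 0.994, -0.0, -0.0]
ft_force: [0.6, 0.4, -0.3]
grip_width: -0.0
grip_force: 0.0
```

Emit:
carry_out(rows="0.73 -0.96 -0.12 0.09 1; 0.73 -0.96 -0.12 0.09 1; 0.73 -0.96 -0.12 0.09 1; 0.73 -0.96 -0.12 0.09 1; 0.73 -0.96 -0.12 0.09 1")

```text
time: 1.6
eef_pos: [0.4037, 0.2293, 0.195]
tcp_rot: [0.076, 0.997, -0.0, -0.0]
ft_force: [-0.4, 0.8, -0.1]
grip_width: -0.0001
grip_force: 0.0
```

Emit:
carry_out(rows="0.73 -0.96 -0.12 0.09 1; 0.73 -0.96 -0.12 0.09 1; 0.73 -0.96 -0.12 0.09 1; 0.73 -0.96 -0.12 0.09 1; 0.73 -0.96 -0.12 0.09 1")

```text
time: 2.1
eef_pos: [0.4767, 0.1333, 0.1829]
tcp_rot: [0.045, 0.999, -0.0, -0.0]
ft_force: [-0.4, 0.2, -0.4]
grip_width: -0.0002
grip_force: 0.0
```

Emit:
carry_out(rows="0.73 -0.96 -0.12 0.09 1; 0.73 -0.96 -0.12 0.09 1; 0.73 -0.96 -0.12 0.09 1; 0.73 -0.96 -0.12 0.09 1; 0 0 0 0 1")

```text
time: 2.6
eef_pos: [0.5359, 0.0554, 0.1727]
tcp_rot: [0.021, 1.0, -0.0, -0.0]
ft_force: [0.3, 0.4, 0.8]
grip_width: 0.0001
grip_force: 0.0
```

```bash
cat >> h.py <<'E'
from scipy.spatial.transform import Rotation as Ro
def shoot(tag):
    s=r.observe(); i=optics.snapshot('wrist'); np.savez(tag+'.npz',i=i,p=s['eef_pos'],q=s['tcp_rot']); return i
def wray(tag,uv):
    f=np.load(tag+'.npz'); c=optics.get_calibration('wrist'); H=c['hand_eye']; R=Ro.from_quat(f['q']).as_matrix()
    d=np.linalg.inv(c['K'])@[uv[0],uv[1],1]; d=np.array([d[0],-d[1],-d[2]])
    d=R@H[:3,:3]@d; return f['p']+R@H[:3,3], d/np.linalg.norm(d)
def wproj(tag,X):
    f=np.load(tag+'.npz'); c=optics.get_calibration('wrist'); H=c['hand_eye']; R=Ro.from_quat(f['q']).as_matrix()
    p=H[:3,:3].T@(R.T@(X-f['p'])-H[:3,3]); q=c['K']@[p[0],-p[1],-p[2]]; return q[:2]/q[2]
E
python3 - <<'E'
from h import *
i=shoot('w1'); print(wproj('w1',np.array([.6695,.09,.045])),wproj('w1',np.array([.6145,.0963,.075])))
cv2.imwrite('pics/w1.png',cv2.resize(i[:,:,::-1],(800,600)))
E
```

```text
[291.99715294 297.25990098] [302.49110802 266.81286092]
```

View pics/w1.png

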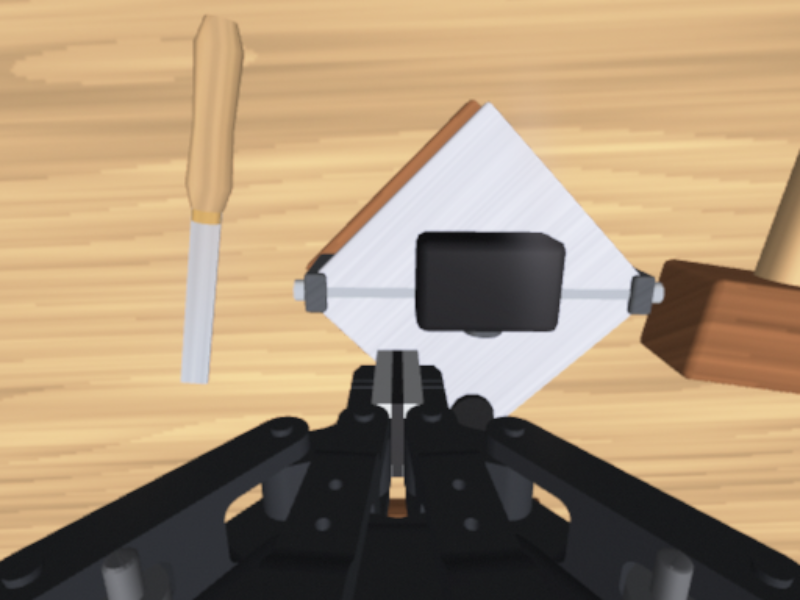

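Emit:
carry_out(rows="1 0 0 0 1; 1 0 0 0 1; 1 0 0 0 1; 1 0 0 0 1; 1 0 0 0 1")

```text
time: 3.15
eef_pos: [0.6349, 0.0583, 0.1737]
tcp_rot: [0.02, 1.0, 0.0, -0.0]
ft_force: [0.3, 0.1, -0.0]
grip_width: 0.0001
grip_force: 0.0
```

Emit:
carry_out(rows="1 0 0 0 1; 1 0 0 0 1; 1 0 0 0 1; 1 0 0 0 1; 0 0 0 0 1")

```text
time: 3.65
eef_pos: [0.7158, 0.0582, 0.1726]
tcp_rot: [0.02, 1.0, 0.0, -0.0]
ft_force: [-0.6, 0.3, -1.1]
grip_width: 0.0003
grip_force: 0.0
```

The gripper hides everything below row ~230, so the clip has to lie on the tool's camera side. I'll shoot here, then again from +y.

```bash
python3 - <<'E'
from h import *
i=shoot('w2'); print(wproj('w2',np.array([.6695,.09,.045])))
E
```

```text
[287.47634183 125.49387867]
```

Emit:
carry_out(rows="0 1 0 0 1; 0 1 0 0 1; 0 1 0 0 1; 0 1 0 0 1; 0 1 0 0 1")

```text
time: 4.2
eef_pos: [0.7143, 0.1598, 0.174]
tcp_rot: [0.02, 1.0, 0.0, 0.0]
ft_force: [-0.6, -0.7, 0.5]
grip_width: -0.0002
grip_force: 0.0
```

Emit:
carry_out(rows="0 1 0 0 1; 0 1 0 0 1; 0 1 0 0 1; 0 0 0 0 1; 0 0 0 0 1")

```text
time: 4.7
eef_pos: [0.7147, 0.2182, 0.1734]
tcp_rot: [0.02, 1.0, -0.0, -0.0]
ft_force: [0.4, -0.1, -0.1]
grip_width: 0.0003
grip_force: 0.0
```

```bash
python3 - <<'E'
from h import *
i=shoot('w3'); X=np.array([.6695,.09,.045]); o=[]
for t in ('w2','w3'):
    u,v=np.round(wproj(t,X)).astype(int); u0,v0=max(u-22,0),max(v-30,0); print(t,u,v,u0,v0)
    o.append(cv2.resize(np.load(t+'.npz')['i'][v0:v0+60,u0:u0+40],(400,600),interpolation=cv2.INTER_CUBIC))
cv2.imwrite('pics/w23.png',np.hstack(o)[:,:,::-1])
E
```

```text
w2 287 125 265 95
w3 110 134 88 104
```

View pics/w23.png

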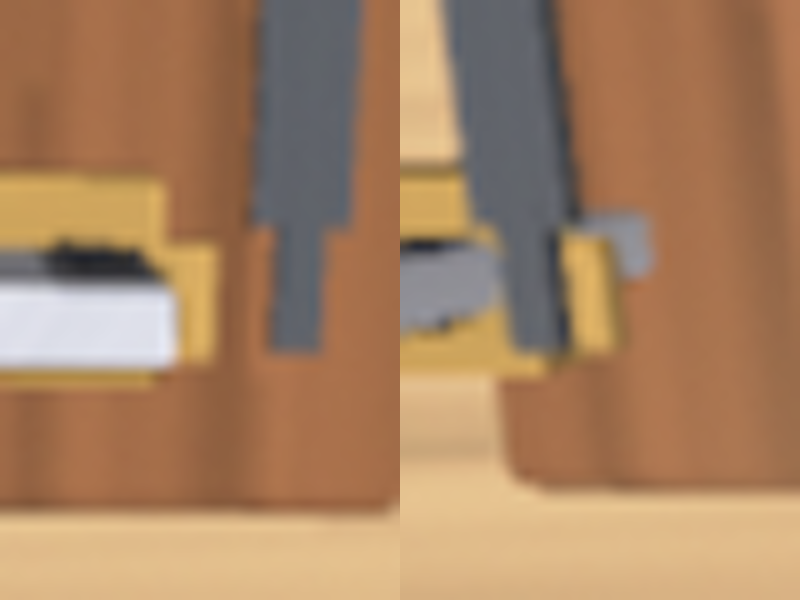

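w2 shows the tooth's top end edge at u≈286.7, v≈125 and the pointer's right top edge at 297.2. In w3 the same edges are at u≈108.8, v≈134 and 102.8. The pointer's known height will check the triangulation.

```bash
python3 - <<'E'
from h import *
T=tri([wray('w2',(286.7,125.0)),wray('w3',(108.8,133.9))]); 
P=tri([wray('w2',(297.2,130.3)),wray('w3',(102.8,139.2))])
print('tooth top',T,'ptr top',P, 'drop',P[0][2]-T[0][2])
print(tri([wray('w2',(286.7,125.0)),wray('w3',(108.8,133.9)),ray('scene',(255,229.6))]))
# sub-pixel edge profiles
for t,vs in (('w2',(121,129)),('w3',(130,138))):
    i=np.load(t+'.npz')['i'][vs[0]:vs[1]].astype(float).mean(0); a=280 if t=='w2' else 98
    print(t,[(a+k,*i[a+k].round().astype(int)) for k in range(20)])
E
```

```text
tooth top (array([0.66923621, 0.08929473, 0.04521169]), [np.float64(0.00021675367640154548), np.float64(0.00021675367640169204)]) ptr top (array([0.67127821, 0.0952697 , 0.06926583]), [np.float64(9.740823452886688e-05), np.float64(9.740823452879187e-05)]) drop 0.02405414553123522
(array([0.66914906, 0.08949459, 0.04579293]), [np.float64(0.00032001178677570755), np.float64(0.0002583030548180496), np.float64(0.00020883943875561812)])
w2 [(280, np.int64(184), np.int64(180), np.int64(178)), (281, np.int64(199), np.int64(190), np.int64(179)), (282, np.int64(199), np.int64(176), np.int64(143)), (283, np.int64(206), np.int64(165), np.int64(94)), (284, np.int64(217), np.int64(173), np.int64(98)), (285, np.int64(216), np.int64(173), np.int64(97)), (286, np.int64(181), np.int64(137), np.int64(81)), (287, np.int64(144), np.int64(96), np.int64(64)), (288, np.int64(141), np.int64(94), np.int64(63)), (289, np.int64(150), np.int64(99), np.int64(66)), (290, np.int64(165), np.int64(110), np.int64(73)), (291, np.int64(148), np.int64(101), np.int64(71)), (292, np.int64(108), np.int64(92), np.int64(87))
[... 677 characters left out ...]
64(105), np.int64(92), np.int64(73)), (105, np.int64(186), np.int64(149), np.int64(90)), (106, np.int64(217), np.int64(174), np.int64(99)), (107, np.int64(218), np.int64(174), np.int64(99)), (108, np.int64(188), np.int64(150), np.int64(85)), (109, np.int64(149), np.int64(120), np.int64(74)), (110, np.int64(151), np.int64(115), np.int64(84)), (111, np.int64(166), np.int64(122), np.int64(94)), (112, np.int64(170), np.int64(122), np.int64(92)), (113, np.int64(171), np.int64(118), np.int64(84)), (114, np.int64(170), np.int64(115), np.int64(78)), (115, np.int64(168), np.int64(114), np.int64(78)), (116, np.int64(167), np.int64(114), np.int64(77)), (117, np.int64(168), np.int64(114), np.int64(78))]
```

Emit:
carry_out(rows="-0.33 -0.4 -0.12 -0.75 1; -0.33 -0.4 -0.12 -0.75 1; -0.33 -0.4 -0.12 -0.75 1; -0.33 -0.4 -0.12 -0.75 1; -0.33 -0.4 -0.12 -0.75 1")

```text
time: 5.25
eef_pos: [0.6816, 0.176, 0.1618]
tcp_rot: [0.281, 0.96, -0.0, 0.0]
ft_force: [0.7, -0.1, 0.5]
grip_width: 0.0001
grip_force: 0.0
```

Emit:
carry_out(rows="-0.33 -0.4 -0.12 -0.75 1; -0.33 -0.4 -0.12 -0.75 1; -0.33 -0.4 -0.12 -0.75 1; -0.33 -0.4 -0.12 -0.75 1; -0.33 -0.4 -0.12 -0.75 1")

```text
time: 5.75
eef_pos: [0.6486, 0.136, 0.1498]
tcp_rot: [0.52, 0.854, -0.0, 0.0]
ft_force: [0.2, 0.2, -0.4]
grip_width: 0.0001
grip_force: 0.0
```

Emit:
carry_out(rows="-0.33 -0.4 -0.12 -0.75 1; -0.33 -0.4 -0.12 -0.75 1; -0.33 -0.4 -0.12 -0.75 1; -0.33 -0.4 -0.12 -0.75 1; -0.33 -0.4 -0.12 -0.75 1")

```text
time: 6.25
eef_pos: [0.6155, 0.0961, 0.1378]
tcp_rot: [0.723, 0.691, 0.0, 0.0]
ft_force: [-0.2, -0.1, 0.3]
grip_width: 0.0003
grip_force: 0.0
```

```bash
python3 - <<'E'
from h import *
s=r.observe(); print(s['time'],s['eef_pos'],s['tcp_rot'],s['qpos'],s['ft_force'])
shoot('w4'); print(wproj('w4',np.array([.6692,.0893,.0437])),wproj('w4',np.array([.671,.0935,.0675])),wproj('w4',np.array([.6145,.0963,.075])))
E
```

```text
6.25 [0.61550893 0.09609561 0.13779134] [7.23197284e-01 6.90641490e-01 3.18525285e-05 1.38737300e-04] [ 2.03476587e-02  4.20268255e-01  2.29242005e-02  1.17321780e+00
 -1.61475533e-04  1.63718888e+00] [-0.24410578 -0.05954295  0.33592648]
[318.6492833  192.43271634] [327.6991041  196.75075563] [252.43406672 199.8841444 ]
```

Emit:
carry_out(rows="0 0 -0.7 0 1; 0 0 -0.7 0 1; 0 0 -0.7 0 1; 0 0 -0.7 0 1; 0 0 0 0 1")

```text
time: 6.8
eef_pos: [0.615, 0.0968, 0.0801]
tcp_rot: [0.721, 0.693, -0.001, -0.001]
ft_force: [-0.5, -0.2, -0.0]
grip_width: 0.0
grip_force: 0.0
```

```bash
python3 - <<'E'
from h import *
i=shoot('w5'); f=np.load('w5.npz'); print(f['p'],r.observe()['ft_force'])
u,v=wproj('w5',np.array([.6692,.0893,.0437])); print(u,v); u0,v0=int(u)-40,int(v)-30
print(u0,v0)
cv2.imwrite('pics/w5.png',cv2.resize(i[v0:v0+60,u0:u0+80],(800,600),interpolation=cv2.INTER_CUBIC)[:,:,::-1])
E
```

```text
[0.61495609 0.09680448 0.08008277] [ 0.26366721 -0.10270404  0.02046001]
338.1358761434261 221.4391263573325
298 191
```

View pics/w5.png

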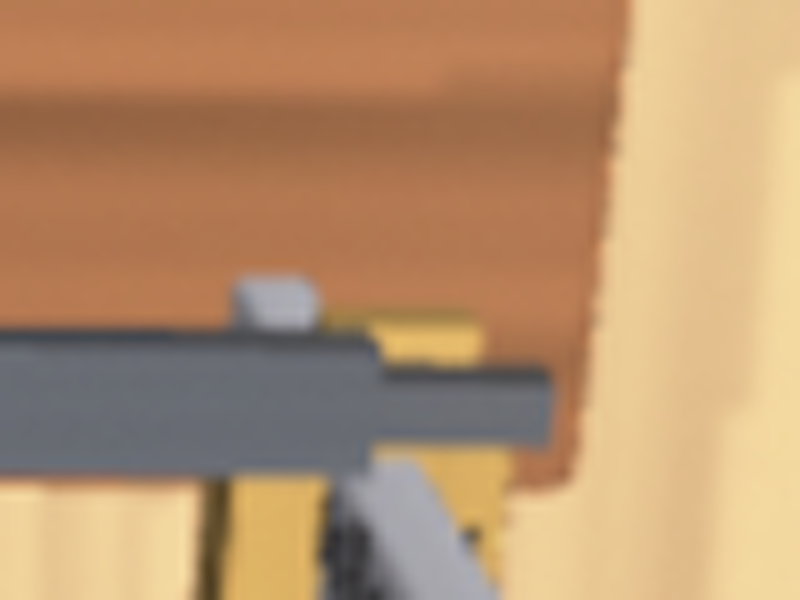

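w5 shows the tooth's corner at about (345.8,222.7) and the pointer's tip corner at (352.6,228.7). I'll combine the three wrist views.

```bash
python3 - <<'E'
from h import *
T={'w2':(286.0,130.5),'w3':(108.07,139.3),'w5':(345.8,222.7)}
P={'w2':(296.86,129.9),'w3':(102.35,138.8),'w5':(352.6,228.7)}
for ks in (('w2','w3'),('w2','w5'),('w3','w5'),('w2','w3','w5')):
    t=tri([wray(k,T[k]) for k in ks]); p=tri([wray(k,P[k]) for k in ks])
    print(ks,'T',t[0].round(4),np.round(t[1],4),'P',p[0].round(4),np.round(p[1],4),'d',(p[0]-t[0]).round(4))
# single view relative: lateral (y) gap g known -> height
E
```

```text
('w2', 'w3') T [0.6737 0.0886 0.0467] [0.0002 0.0002] P [0.6708 0.0951 0.0694] [0.0001 0.0001] d [-0.0029  0.0065  0.0227]
('w2', 'w5') T [0.6738 0.0887 0.0449] [0. 0.] P [0.6709 0.0952 0.0677] [0.0002 0.0002] d [-0.0029  0.0065  0.0228]
('w3', 'w5') T [0.6741 0.0881 0.0447] [0.0005 0.0005] P [0.6708 0.0948 0.0679] [0.0004 0.0004] d [-0.0033  0.0067  0.0232]
('w2', 'w3', 'w5') T [0.6738 0.0886 0.0458] [0.0001 0.0006 0.0005] P [0.6708 0.0951 0.0685] [0.0002 0.0005 0.0005] d [-0.003   0.0065  0.0227]
```

The drop is about 22.8 mm, consistent across pairs, so tilt ≈ 0.175 rad and pad drop ≈ 11–13 mm. I'll press part way first and check.

Emit:
carry_out(rows="0 0 -0.25 0 1; 0 0 -0.25 0 1; 0 0 -0.25 0 1; 0 0 0 0 1; 0 0 0 0 1")

```text
time: 7.35
eef_pos: [0.617, 0.0972, 0.0678]
tcp_rot: [0.721, 0.693, 0.001, 0.001]
ft_force: [1.6, -0.8, 6.6]
grip_width: -0.0002
grip_force: 3.5
```

```bash
cat >> h.py <<'E'
def prof(tag,cols,rows):
    i=np.load(tag+'.npz')['i'].astype(int); return [(v,*i[v,cols[0]:cols[1]].mean(0).round().astype(int)) for v in range(*rows)]
E
python3 - <<'E'
from h import *
i=shoot('w6'); f=np.load('w6.npz'); print(f['p'],r.observe()['ft_force'])
u,v=wproj('w6',np.array([.6738,.0886,.0455])); print(u,v); u0,v0=int(u)-45,int(v)-30
print(u0,v0)
cv2.imwrite('pics/w6.png',cv2.resize(i[v0:v0+60,u0:u0+80],(800,600),interpolation=cv2.INTER_CUBIC)[:,:,::-1])
E
```

```text
[0.616975   0.09721824 0.06775809] [ 1.28513638 -1.24351095  7.53729441]
348.2262095450746 232.07252106847096
303 202
```

View pics/w6.png

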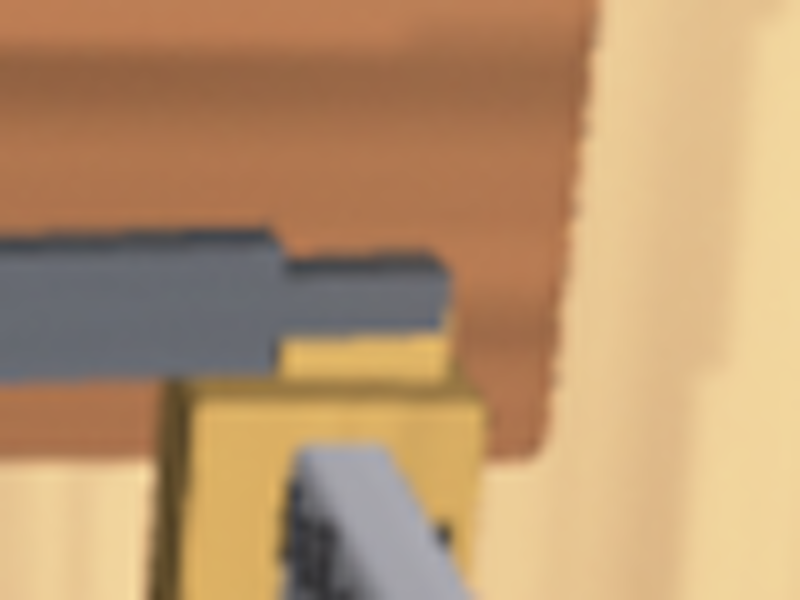

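The tooth tip is hidden under the pointer (edge at rows 262–330 of the crop). I'll use the fixed board edge as a reference and calculate the pointer height.

```bash
python3 - <<'E'
from h import *
def edge(tag,u,v0,v1):  # steepest green rise going down, subpixel
    g=np.load(tag+'.npz')['i'][v0:v1,u:u+6,1].astype(float).mean(1); d=np.diff(g); k=d.argmax(); w=d[max(k-1,0):k+2]
    return v0+max(k-1,0)+.5+(np.arange(len(w))*w).sum()/w.sum()
e5=edge('w5',301,236,246); e6=edge('w6',306,244,254); print(e5,e6)
pl=lambda t,uv,z:(lambda o,d:o+d*(z-o[2])/d[2])(*wray(t,uv))
b5,b6=pl('w5',(303.5,e5),.018),pl('w6',(308.5,e6),.018); print(b5,b6)
def hy(t,uv,y): o,d=wray(t,uv); return o+d*(y-o[1])/d[1]
p5=hy('w5',(352.6,228.7),.0951); dy=b6[1]-b5[1]
print('rest',p5); 
for uv in ((347.2,228.2),(347.2,228.7)):
    print(uv,hy('w6',uv,.0951), 'corr',hy('w6',uv,.0951+dy))
E
```

```text
239.23581560283688 247.64963503649636
[0.65096397 0.06431208 0.018     ] [0.65496    0.06408782 0.018     ]
rest [0.67080483 0.0951     0.06746011]
(347.2, 228.2) [0.67038369 0.0951     0.05375413] corr [0.67053688 0.09487574 0.05328144]
(347.2, 228.7) [0.6701858  0.0951     0.05441023] corr [0.67033839 0.09487574 0.05393952]
```

Pointer is down ~14 mm of 22.8. About 4.6 mm more at the tool.

Emit:
carry_out(rows="0 0 -0.1 0 1; 0 0 -0.1 0 1; 0 0 -0.03 0 1; 0 0 0 0 1; 0 0 0 0 1")

```text
time: 7.9
eef_pos: [0.617, 0.0972, 0.0636]
tcp_rot: [0.721, 0.693, 0.001, 0.001]
ft_force: [1.3, -1.9, 8.4]
grip_width: -0.0001
grip_force: 4.6
```

```bash
python3 - <<'E'
from h import *
i=shoot('w7'); f=np.load('w7.npz'); print(f['p'],r.observe()['ft_force'])
u,v=wproj('w7',np.array([.6738,.0886,.0455])); print(u,v); u0,v0=int(u)-45,int(v)-30
print(u0,v0)
cv2.imwrite('pics/w7.png',cv2.resize(i[v0:v0+60,u0:u0+80],(800,600),interpolation=cv2.INTER_CUBIC)[:,:,::-1])
E
```

```text
[0.61704304 0.09720712 0.06356749] [1.12521825 0.2278539  8.44888429]
350.249399480462 235.12416209222067
305 205
```

View pics/w7.png

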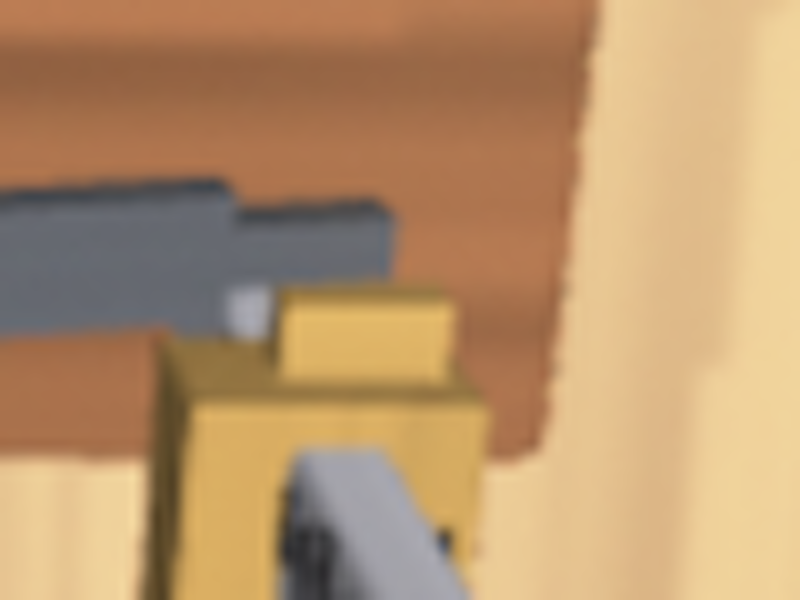

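The tooth tip is now clear of the pointer: its top edge is at row 235.0, and the pointer's tip corner is at (343.5,226.1).

```bash
python3 - <<'E'
from h import *
def hy(t,uv,y): o,d=wray(t,uv); return o+d*(y-o[1])/d[1]
for t,tu,pu in (('w5',(345.8,222.7),(352.6,228.7)),('w7',(350.1,235.0),(343.5,226.1))):
  for g in (.0062,.0067):
    T=hy(t,tu,.0886);P=hy(t,pu,.0886+g); print(t,g,T.round(4),P.round(4),'above tooth mm',((P-T)[2]*1e3).round(2))
E
```

```text
w5 0.0062 [0.6739 0.0886 0.0445] [0.671  0.0948 0.0668] above tooth mm 22.28
w5 0.0067 [0.6739 0.0886 0.0445] [0.6707 0.0953 0.0679] above tooth mm 23.33
w7 0.0062 [0.6738 0.0886 0.0453] [0.6694 0.0948 0.046 ] above tooth mm 0.63
w7 0.0067 [0.6738 0.0886 0.0453] [0.6691 0.0953 0.047 ] above tooth mm 1.7
```

About 1 mm high, already in band. I'll nudge 0.5 mm and hold.

Emit:
carry_out(rows="0 0 -0.025 0 1; 0 0 0 0 1; 0 0 0 0 1; 0 0 0 0 1; 0 0 0 0 1")

```text
time: 8.45
eef_pos: [0.617, 0.0972, 0.0631]
tcp_rot: [0.721, 0.693, 0.001, 0.001]
ft_force: [0.4, -0.9, 9.6]
grip_width: -0.0001
grip_force: 4.7
```

Emit:
carry_out(rows="0 0 0 0 1; 0 0 0 0 1; 0 0 0 0 1; 0 0 0 0 1; 0 0 0 0 1")

```text
time: 8.95
eef_pos: [0.617, 0.0972, 0.0631]
tcp_rot: [0.721, 0.693, 0.001, 0.001]
ft_force: [0.7, -0.8, 9.0]
grip_width: 0.0003
grip_force: 4.7
```

Emit:
carry_out(rows="0 0 0 0 1; 0 0 0 0 1; 0 0 0 0 1; 0 0 0 0 1; 0 0 0 0 1")

```text
time: 9.45
eef_pos: [0.617, 0.0972, 0.0631]
tcp_rot: [0.721, 0.693, 0.001, 0.001]
ft_force: [0.8, -1.8, 9.1]
grip_width: -0.0003
grip_force: 4.7
```

```bash
python3 - <<'E'
from h import *
i=shoot('w8'); f=np.load('w8.npz'); print(f['p'],r.observe()['ft_force'],r.observe()['time'])
u0,v0=305,205
cv2.imwrite('pics/w8.png',cv2.resize(i[v0:v0+60,u0:u0+80],(800,600),interpolation=cv2.INTER_CUBIC)[:,:,::-1])
E
```

```text
[0.61699089 0.09719964 0.06310879] [ 0.49291477 -1.51460397  8.98745175] 9.5
```

View pics/w8.png

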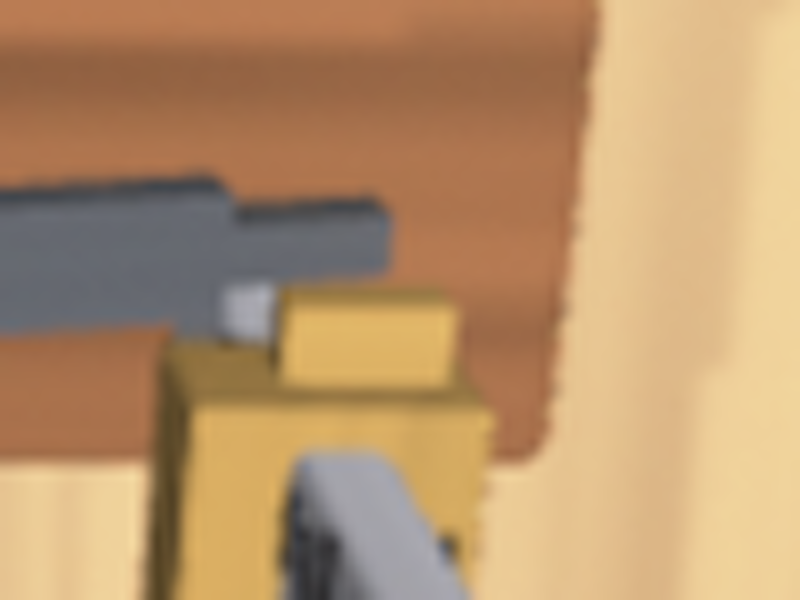

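The pointer tip corner sits at (388,212) in the crop and the tooth edge at row 305, so they are level to within about 1 mm. That has been held for 1.5 s. I'll hold one more second slightly lower as insurance, since the force and arm-position estimates put the pointer ~0.5–1 mm high. Then I release.

Emit:
carry_out(rows="0 0 -0.03 0 1; 0 0 0 0 1; 0 0 0 0 1; 0 0 0 0 1; 0 0 0 0 1")

```text
time: 10.0
eef_pos: [0.617, 0.0972, 0.0626]
tcp_rot: [0.721, 0.693, 0.001, 0.001]
ft_force: [0.8, -1.3, 10.1]
grip_width: -0.0003
grip_force: 4.8
```

Emit:
carry_out(rows="0 0 0 0 1; 0 0 0 0 1; 0 0 0 0 1; 0 0 0 0 1; 0 0 0 0 1")

```text
time: 10.5
eef_pos: [0.617, 0.0972, 0.0626]
tcp_rot: [0.721, 0.693, 0.001, 0.001]
ft_force: [0.1, -1.1, 9.4]
grip_width: -0.0002
grip_force: 4.8
```

Emit:
carry_out(rows="0 0 0.15 0 1; 0 0 0.15 0 1; 0 0 0.15 0 1; 0 0 0.2 0 1; 0 0 0.3 0 1")

```text
time: 11.0
eef_pos: [0.6155, 0.0974, 0.0801]
tcp_rot: [0.721, 0.693, -0.0, -0.0]
ft_force: [0.7, 0.2, -0.6]
grip_width: 0.0001
grip_force: 0.0
```

Emit:
carry_out(rows="0 0 0.8 0 1; 0 0 1 0 1; 0 0 1 0 1; 0 0 1 0 1; 0 0 1 0 1")

```text
time: 11.5
eef_pos: [0.6152, 0.0975, 0.1766]
tcp_rot: [0.721, 0.693, -0.0, -0.0]
ft_force: [-0.0, 0.2, -0.3]
grip_width: 0.0001
grip_force: 0.0
```

Emit:
carry_out(rows="0 0 0 0 1; 0 0 0 0 1; 0 0 0 0 1; 0 0 0 0 1; 0 0 0 0 1")

```text
time: 12.0
eef_pos: [0.6154, 0.0974, 0.1752]
tcp_rot: [0.721, 0.693, -0.001, -0.0]
ft_force: [0.5, -0.5, 0.5]
grip_width: -0.0001
grip_force: 0.0
```

```bash
python3 - <<'E'
from h import *
f=np.load('c.npz'); b=optics.snapshot('side'); s=r.observe(); print(s['eef_pos'],s['ft_force'],s['time'])
# pointer/plate corner back where it was? mean difference around pointer in side view
d=np.abs(b.astype(int)-f['b']).max(2)[180:202,200:242]; print('diff',d.mean(),d.max())
cv2.imwrite('pics/end.png',cv2.resize(b[:,:,::-1],(800,600)))
E
```

```text
[0.61552946 0.09737987 0.17536302] [0.19042178 0.47018365 0.45334416] 12.05
diff 8.63961038961039 16
```

View pics/end.png

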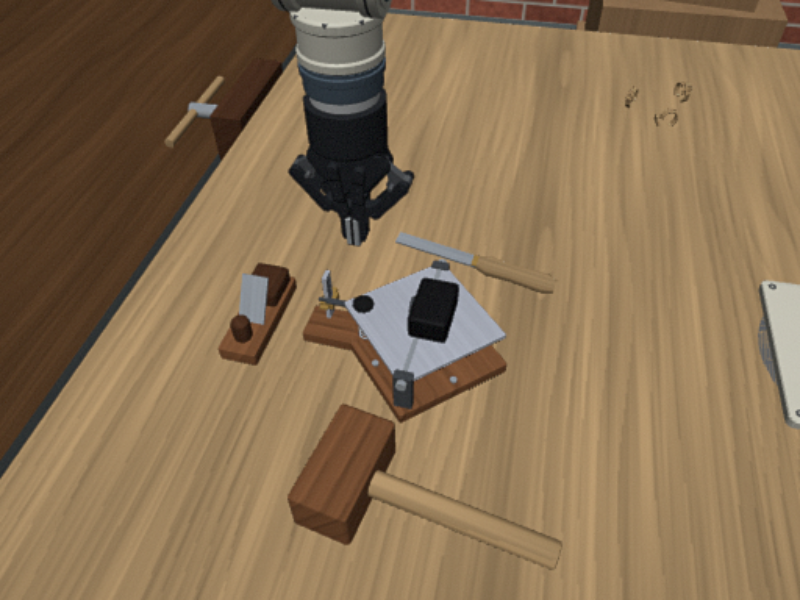

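The end picture shows the plate back at rest, with the pad at (363,304) as before. The tools haven't moved and the gripper is well clear.

```bash
python3 -c "
from station import r
print(r.hand_in())"
```

```text
the job is handed in; nothing more can be done
None
```

I pressed the pad until the pointer was level with the tooth (within about 1 mm by my wrist-camera measurement) and held it there for over 2 s. I then let the plate spring back to rest, moved the gripper clear with the mallet, chisel and plane unmoved, and handed the job in; the hand-in gave no verdict.

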